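Hold the jeweller's bench pin against its sprung stop

ROBOT

A 6-joint arm with a two-finger parallel gripper is mounted at the origin on the work surface. World frame = base frame: x ahead of the robot, y to its left, z up, the work surface at z = 0. Lengths are in m, angles in rad, forces in N, time in s.
With the tool pointing down it reaches from about 0.3 to 0.775 m from the base axis. Payload 14.6 kg.
Tool frame: the origin (TCP) lies on the centre line of the jaws, within the pads' length; the fingertips stand 19 mm ahead of it and the grasp point (between the pads) is the TCP; z points along the fingers, x is the direction in which the jaws open and shut, and the axes are right-handed (so a half turn about z gives the same grasp; the last joint's range is limited). The gripper opens to 94 mm and grips with 3 to 60 N. Pads are 16 mm wide; open, the fingers measure 119 mm over their backs; the gripper's body (75 mm by 177 mm) begins 78 mm behind the grasp point.
Start: joints at [-1.336, 0.3, 1.521, -0, 1.321, -0.067], TCP at [0.163, -0.525, 0.224] pointing down, gripper open.
Joint ranges: [-3.03, 3.03], [-0.79, 2.21], [0.23, 2.52], [-1.04, 4.18], [0, 3.07], [-2.55, 2.55]. Speed limits (rad/s): [2.22, 2.22, 2.57, 3.14, 3.14, 3.14].

INTERFACE

Orientations are given as [roll, pitch, yaw] about the fixed x, y, z axes, in that order (R = Rz(yaw) Ry(pitch) Rx(roll)).
In Python, from station import ctrl, imaging gives the robot as it stands.
- The arm moves only by the shell command python3 -m handwheel 'ROWS' [OPENING] [FORCE]. ROWS is JSON, a list that holds one entry, the list of rows, each a list of 4 numbers: the shift along the tool's x, y, z in m, then the turn about the tool's z in rad. A call has 1 to 10 rows; each row shifts and turns the pose as measured when the row begins, along the tool's axes as they then stand; what a row does not reach is not made up. A row lasts 1/10 s, in which the tool goes at most 50 mm and 8.59 degrees, less where a joint would pass 70% of its speed; a pose out of reach is approached as far as the arm can. A call is refused whole if a number of a shift passes 0.05 or a number of a turn 0.15, either way. A call with a gripper value outside its range is refused whole. OPENING is the finger opening in m, from 0 to 0.094, set as the call begins (- or left out, the last holds). The fingers move at their own pace and stop on an object; FORCE is the grip in N (left out, the last holds). Time passes only in rows, so rows that do not move let the fingers close. It gives the time, the measured TCP pose, the force and the opening at its end, in the units of the state.
- ctrl.get_obs(): the state, without advancing time (a new reading comes with each control period).
- imaging.camera(name): name is "scene" or "top" or "wrist"; returns the picture (400x640x3 uint8, red, green, blue); there is no depth.
- imaging.camera_model(name): a dict with "camera_matrix" (3x3 intrinsics, pixels), "position" and "attitude" of the camera in the world. Camera axes: x right, y up, looking along -z (the intrinsics and any distortion apply to the point x, -y, -z); pixel columns grow to the right and rows downward; lengths in m; the calibration is good to about 2 mm. A picture is of the moment at which its call begins: read the wrist's pose just before it. camera_model takes no time and is no camera call; for the wrist camera it gives the pose at the moment of the call.
- ctrl.hand_in(): hands the job in, once; it reports no verdict.
The state is a dict: "time_s": time; "qpos": joint angles; "joint_vel": joint speeds; "tau": joint torques, N m; "ee_pos": TCP position; "eef_rot": TCP orientation; "force": force on the tool from outside, world axes, zero at the start; "moment": the same for the moment, N m; "grip_width": finger opening in m.
Only numpy, scipy, OpenCV 4.12 (cv2) and the standard library are available. Lean on these libraries where they do the work, as an engineer would, in place of code of your own. Each camera call takes 0.05 s, during which the arm holds its last target. There are 200 camera calls.

TASK

First, before the bench pin goes in, squirt cleaner at the pin mount: press the white nozzle cap of the fixed bottle right down and let it come back up. Then pick the wooden bench pin off its felt pad, lay it flat on the steel mount between the two cheeks, brass-edged square end first and V slot towards the front, and push it against the red sprung stop until the stop's pointer is over the green band (a push of about 11 N; never ram the stop to the end of its travel). Hold that push steadily for at least two seconds so I can do up the thumbscrew, and finish still holding the pin pressed there; do not let go, and leave the other things on the bench where they are.

Things in the scene. Friction and masses are not known exactly. Their poses are not given: they have to be found in the camera images.
- pin_center (a point): centre (10 mm over its underside) of the loose bench pin, a pale wooden board 120 x 50 x 20 mm (x, y, z), about 0.14 kg, flat on a 4 mm thick grey felt pad (150 x 100 mm) left or right of the mount. x runs along its length to the brass-edged square end (butt, 60 mm away); the other end has a V slot 40 mm deep. z up. Solid here: grip it here across its 50 mm width.
- pin_butt (a point): middle of the lower edge of the pin's butt face: 60 mm along +x and 10 mm below the pin's centre, same axes.
- seat (a point): point on the fixed steel mount's flat support surface (30 mm above the bench), under the face of the red stop at rest, midway between the cheeks. x: the direction in which the pin is pushed; y to the left of that; z up. The surface reaches 73 mm towards -x; its last 45 mm are a tongue 36 mm wide, narrower than the pin, so fingertips may hang beside it.
- mount: the same mount; origin on the bench 30 mm under the seat, same axes. Two aluminium cheeks (x = -28 to 2 mm) stand 14 mm above the support surface, 60 mm apart inside, 88 mm outside: the pin has 5 mm play each side. A brass thumbscrew sticks out of the +y cheek to y = 63 mm. Behind the stop a block (x = 30 to 62 mm, 18 mm above the surface) bears the green band.
- stop_face (a point): centre of the red stop's front face (46 mm wide, 15 mm high), 9.5 mm above the mount's support surface; moves with the stop along the seat's x.
- stop (a joint): how far the sprung stop is pushed back, m: 0 at rest, 0.015 at the end of its travel. Plain spring of 1500 N/m without preload, so 11 N is about 0.0073. The pointer on top of the stop is over the green band from 0.005 to 0.0097.
- cap_top (a point): centre of the top of the bottle's white nozzle cap (disc 36 mm across, 142 mm above the bench at rest); moves with the cap. The blue bottle, 56 mm across (holder plate 72 mm), is fixed to the bench behind the mount; its white spout reaches 48 mm out from the cap's axis towards the mount.
- pump (a joint): how far the nozzle cap is pressed down, m: 0 up, 0.012 right down. A spring pushes it back up: 1.8 N at the start, 7.2 N right down.
- pin: the bench pin again; origin at the centre of its underside (10 mm below its centre).
- bangle: steel bangle set with small blue stones, lying on the other felt pad: ring 66 mm across, 8 mm high; origin at the centre of its underside. Leave alone.
- gem_tray: pale wooden stone tray 160 x 110 x 18 mm with dark grooves and blue stones; origin at the centre of its underside. Leave alone.
- setting_stick: upright dark wooden setting stick with a steel head, 52 mm across, 86 mm high; origin at the centre of its underside. Leave alone.
- graver: small screwdriver-like tool lying on the bench, 150 mm long. Leave alone.
- polish_jar: amber jar 60 mm across, 60 mm high; origin at the centre of its underside. Leave alone.
- bristle_wheel: yellow bristle wheel lying flat, 52 mm across, 12 mm high; origin at the centre of its underside. Leave alone.
There are look-alikes about, which are no part of the job. What is shaped like the mount but orange is not meant. What is shaped like the pin but orange is not meant.

How it is judged:
On the way, in this order (a step that is already met when the one before it is completed fails the run):
1. nozzle cap pressed right down (9 mm or more), the pin not yet in the mount (value of joint pump above 0.009 m and horizontal distance between pin_center and seat above 0.11 m), for 0.05 s.
2. nozzle cap back up, the pin still not in the mount (value of joint pump below 0.002 m and horizontal distance between pin_center and seat above 0.11 m), for 0.1 s.
3. pin flat in the mount, butt against the stop, pushed with 6 to 16 N steadily for 1.8 s (x of pin_butt in the frame of seat between 0.003 and 0.014 m and y of pin_butt in the frame of seat between -0.008 and 0.008 m and z of pin_butt in the frame of seat below 0.005 m and x of pin_center in the frame of seat below -0.04 m and angle between the x axis of pin_center and the x axis of seat, either way round below 0.12 rad and angle between pin_center's own z axis and vertical below 0.1 rad and value of joint stop between 0.004 and 0.0107 m and contact force between the fingers and pin above 3 N), for 1.8 s.
At the end, for the whole second after the job is handed in: The robot still holds the pin: lying flat on the mount (within 5 mm of the surface, 0.1 rad), within 0.12 rad of square to the stop, butt first within 8 mm of the middle, the stop pushed back 4 to 10.7 mm (6 to 16 N) and the fingers pushing with over 3 N; the pin is still and the nozzle cap is up (all of step 3 and value of joint pump below 0.002 m and linear speed of pin below 0.02 m/s); the arm keeps its last pose, push and grip.
It fails at once if the stop is rammed to within 1 mm of the end of its travel (value of joint stop above 0.014 m).
It fails at once if another thing on the bench is moved by more than 30 mm (distance of any of bangle, gem_tray, setting_stick, graver, polish_jar, bristle_wheel from where it was at the start of the episode above 0.03 m).
It also fails if it takes over 53 s, if anything falls off the work surface, if the arm or the gripper's body presses on something with over 40 N, if the wrist force passes 120 N, or if a joint passes its speed limit or range.

## Working session

There is one attempt and no reset: what is moved stays moved. The work goes in short steps, Python scripts to look and compute and a shell command to move; the robot and the scene stay as the last step left them, time stands still between calls to the robot, and variables do not carry over. Pictures are saved under pics/ and viewed, about 8 in all and at most 12, crops included, and the job is handed in when it is done.

```bash
ls; mkdir -p pics; python3 - <<'E'
from station import ctrl, imaging
import cv2, numpy as np
o=ctrl.get_obs(); print(o)
for n in ("top","scene"):
    im=imaging.camera(n); cv2.imwrite(f"pics/{n}0.png",im[...,::-1]); np.save(f"pics/{n}0.npy",im)
    print(n,imaging.camera_model(n))
print(imaging.camera_model("wrist"))
E
```

```text
pics
{'time_s': 0.0, 'qpos': array([-1.33559350e+00,  3.00440431e-01,  1.52158818e+00, -2.24711024e-05,
        1.32068222e+00, -6.66265033e-02]), 'joint_vel': array([-0.00169284, -0.00022462, -0.00048404, -0.00063216,  0.00173421,
        0.00020818]), 'tau': array([ 1.72353277e-03, -5.31801581e+01, -3.52735054e+01,  7.08469329e-02,
        2.43713718e-02, -1.08839333e-04]), 'ee_pos': array([ 0.16341902, -0.52490976,  0.22390014]), 'eef_rot': array([-3.14153993e+00,  1.11714373e-03, -1.26896139e+00]), 'force': array([0.38609821, 0.70503562, 0.11079479]), 'moment': array([-0.01837512, -0.04517969, -0.01257702]), 'grip_width': 0.09352488893934605}
top {'camera_matrix': array([[518.91989528,   0.        , 316.7042525 ],
       [  0.        , 518.91989528, 198.96270509],
       [  0.        ,   0.        ,   1.        ]]), 'position': array([ 0.2010904 , -0.00934436,  1.51131738]), 'attitude': array([ 0.19961041,  0.00237151, -1.55798276])}
scene {'camera_matrix': array([[462.62921881,   0.        , 321.89748774],
       [  0.        , 462.62921881, 197.11204471],
       [  0.        ,   0.        ,   1.        ]]), 'position': array([ 1.00649613, -0.36897445,  1.1684666 ]), 'attitude': array([0.55168908, 0.00226248, 0.95742947])}
{'camera_matrix': array([[290.81181709,   0.        , 322.97851061],
       [  0.        , 290.81181709, 202.85357631],
       [  0.        ,   0.        ,   1.        ]]), 'position': array([ 0.23797303, -0.50216054,  0.3842192 ]), 'attitude': array([-2.70629751e-01,  6.20090993e-04, -1.26900348e+00])}
```

View pics/top0.png

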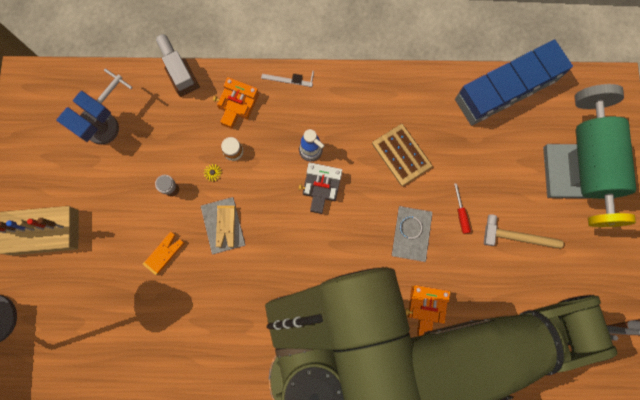

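View pics/scene0.png

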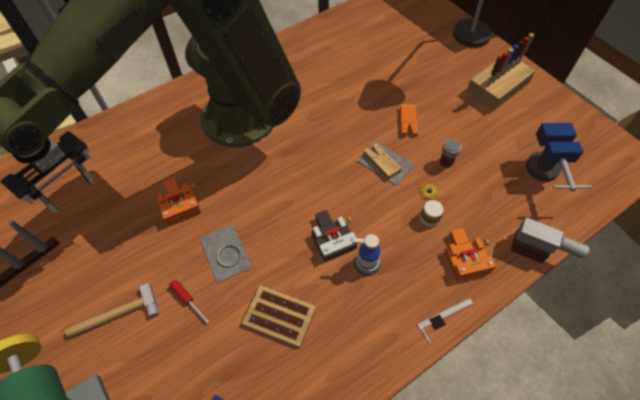

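Top view: the pin is on the left pad at about (225,226), the mount at (322,187), the bottle at (311,145), and the bangle on the right pad. The orange items are look-alikes. Next I'll zoom in for measuring.

```bash
cat > geo.py <<'E'
import numpy as np, cv2
from scipy.spatial.transform import Rotation as R
def ray(m,px):
    K=np.array(m["camera_matrix"]); d=np.linalg.inv(K)@[px[0],px[1],1.]
    d=np.array([d[0],-d[1],-d[2]])
    return np.array(m["position"]), R.from_euler("xyz",m["attitude"]).as_matrix()@d
def plane(m,px,z):
    p,d=ray(m,px); return p+d*(z-p[2])/d[2]
def project(m,P):
    c=R.from_euler("xyz",m["attitude"]).as_matrix().T@(np.asarray(P)-m["position"])
    q=np.array(m["camera_matrix"])@[c[0],-c[1],-c[2]]; return q[:2]/q[2]
def tri(m1,p1,m2,p2):
    a,u=ray(m1,p1); b,v=ray(m2,p2)
    s=np.linalg.lstsq(np.c_[u,-v],b-a,rcond=None)[0]
    x,y=a+s[0]*u,b+s[1]*v; return (x+y)/2,np.linalg.norm(x-y)
E
python3 - <<'E'
import cv2
t=cv2.imread("pics/top0.png"); s=cv2.imread("pics/scene0.png")
r=lambda c,k: cv2.resize(c,None,fx=k,fy=k,interpolation=cv2.INTER_CUBIC)
cv2.imwrite("pics/topz.png",r(t[120:260,195:355],5)[:600*2][:700]) if 0 else cv2.imwrite("pics/topz.png",r(t[125:255,195:355],4.6))
cv2.imwrite("pics/scz.png",r(s[135:285,300:450],4))
E
```

```text
(no output)
```

View pics/topz.png

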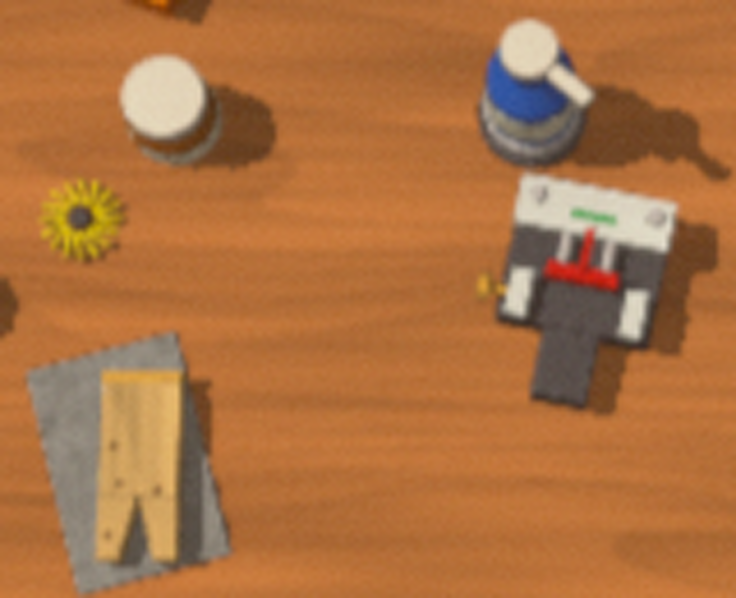

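View pics/scz.png

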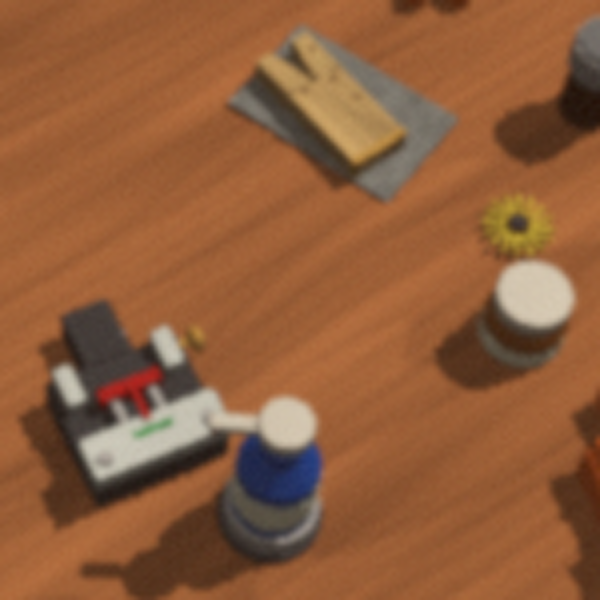

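Zoomed views: the cap is at (529,48) in the top zoom and (287,424) in the scene zoom. The pin's butt (brass) edge runs (103,372)–(181,374) and its fork end (97,560)–(177,562). The mount tongue is at (533,400)–(597,338), with the red stop at (582,275) in the top zoom.

```bash
python3 - <<'E'
from geo import *
from station import imaging
np.set_printoptions(precision=4,suppress=True)
T=imaging.camera_model("top"); S=imaging.camera_model("scene")
t=lambda x,y:((x+.5)/4.6-.5+195,(y+.5)/4.6-.5+125)
s=lambda x,y:((x+.5)/4-.5+300,(y+.5)/4-.5+135)
print("cap tri",tri(T,t(529,48),S,s(287,424)),plane(T,t(529,48),.142),plane(S,s(287,424),.142))
c=[plane(T,t(*p),.024) for p in ((103,372),(181,374),(177,560),(97,558))]
c=np.array(c); print("pin",c,c.mean(0)); b=(c[0]+c[1])/2;f=(c[2]+c[3])/2
print("len",np.linalg.norm(b-f),"w",np.linalg.norm(c[0]-c[1]),"yaw",np.arctan2(*(b-f)[[1,0]]))
print("pin scene butt",[plane(S,s(*p),.024) for p in ((358,160),(407,130),(258,60),(300,35))])
m=np.array([plane(T,t(*p),.03) for p in ((533,400),(586,407),(597,340),(541,331))])
print("tongue",m,"tongue end",(m[0]+m[1])/2)
k=np.array([plane(T,t(*p),.048) for p in ((522,176),(677,205))]);d=k[0]-k[1]
print("block back",k,k.mean(0),np.linalg.norm(d),"mount yaw",np.arctan2(-d[0],d[1]))
v=k.mean(0)-(m[0]+m[1])/2; print("axis",np.linalg.norm(v[:2]),np.arctan2(v[1],v[0]), "expect .135")
r=np.array([plane(T,t(*p),.047) for p in ((546,272),(618,284))]);print("stop top",r,r.mean(0))
E
```

```text
cap tri (array([0.6598, 0.0204, 0.1378]), np.float64(0.0022393715070036556)) [0.6579 0.0193 0.142 ] [0.6617 0.0199 0.142 ]
pin [[0.4789 0.2887 0.024 ]
 [0.4782 0.2392 0.024 ]
 [0.3601 0.2364 0.024 ]
 [0.3607 0.2865 0.024 ]] [0.4195 0.2627 0.024 ]
len 0.1182030501072006 w 0.04955986614835817 yaw 0.02125865869844124
pin scene butt [array([0.4805, 0.2442, 0.024 ]), array([0.4806, 0.292 , 0.024 ]), array([0.3632, 0.2408, 0.024 ]), array([0.3628, 0.2826, 0.024 ])]
tongue [[ 0.4632  0.0156  0.03  ]
 [ 0.4592 -0.0179  0.03  ]
 [ 0.5023 -0.0244  0.03  ]
 [ 0.5077  0.0112  0.03  ]] tongue end [ 0.4612 -0.0011  0.03  ]
block back [[ 0.6042  0.0244  0.048 ]
 [ 0.5864 -0.0739  0.048 ]] [ 0.5953 -0.0247  0.048 ] 0.09997105600106349 mount yaw -0.17893483452558015
axis 0.1361826655485929 -0.17418393380875694 expect .135
stop top [[ 0.5421  0.0083  0.047 ]
 [ 0.5349 -0.037   0.047 ]] [ 0.5385 -0.0143  0.047 ]
```

```bash
python3 -m handwheel '[[[-0.025,-0.042,0,0],[-0.025,-0.042,0,0],[-0.025,-0.042,0,0],[-0.025,-0.042,0,0],[-0.025,-0.042,0,0],[-0.025,-0.042,0,0],[-0.025,-0.042,0,0],[-0.025,-0.042,0,0],[-0.025,-0.042,0,0],[-0.025,-0.042,0,0]]]' 0 40
cat > to.py <<'E'
# prints tool-frame shift and turn to reach x y z yaw
import sys; from geo import *; from station import ctrl
o=ctrl.get_obs(); g=np.array(list(map(float,sys.argv[1:4]))); M=R.from_euler("xyz",o["eef_rot"]).as_matrix()
turn=-(float(sys.argv[4])-o["eef_rot"][2]) if len(sys.argv)>4 else 0
print("t",o["time_s"],"pos",o["ee_pos"].round(4),"rot",o["eef_rot"].round(4),"F",o["force"].round(1),"w",round(o["grip_width"],4),"\nshift",(M.T@(g-o["ee_pos"])).round(4),"turn",round(turn,3),"q",o["qpos"].round(2))
E
python3 to.py 0.66 0.02 0.2 -1.55
```

```text
time_s: 1.1
ee_pos: [0.4945, -0.154, 0.222]
eef_rot: [3.14, 0.005, -1.278]
force: [0.4, -1.4, 0.9]
grip_width: 0.0174
t 1.1 pos [ 0.4945 -0.154   0.222 ] rot [ 3.1403  0.0047 -1.2781] F [ 0.4 -1.4  0.9] w 0.0174 
shift [-0.1187 -0.2087  0.0222] turn 0.272 q [-0.37  0.23  1.61  0.    1.3   0.9 ]
```

```bash
python3 -m handwheel '[[[-0.022,-0.038,0,0],[-0.022,-0.038,0,0],[-0.022,-0.038,0.005,0],[-0.022,-0.038,0.005,0],[-0.022,-0.038,0.005,0],[-0.01,-0.02,0.005,0],[0,0,0,0.14],[0,0,0,0.14]]]'
python3 to.py 0.66 0.02 0.17 -1.55
```

```text
time_s: 1.9
ee_pos: [0.6679, 0.0372, 0.1966]
eef_rot: [3.133, 0.005, -1.557]
force: [0.1, -0.7, 0.9]
grip_width: 0.0005
t 1.9 pos [0.6679 0.0372 0.1966] rot [ 3.1332  0.0046 -1.557 ] F [ 0.1 -0.7  0.9] w 0.0005 
shift [0.0172 0.0079 0.0265] turn -0.007 q [-0.    0.6   1.16  0.    1.39  1.56]
```

```bash
python3 -m handwheel '[[[0.017,0.008,0.02,0],[0,0,0,0],[0,0,0,0]]]'
python3 to.py 0.66 0.02 0.15 -1.55
python3 - <<'E'
from station import ctrl, imaging
import cv2
from geo import *
m=imaging.camera_model("wrist"); im=imaging.camera("wrist"); cv2.imwrite("pics/w1.png",im[...,::-1])
print(m["position"],m["attitude"]); print(project(m,[.66,.02,.142]))
o=ctrl.get_obs(); print("tip px",project(m,o["ee_pos"]+np.array([0,0,-.019])))
E
```

```text
time_s: 2.2
ee_pos: [0.6598, 0.0209, 0.1751]
eef_rot: [3.131, 0.005, -1.561]
force: [-0.5, -0.0, 0.7]
grip_width: 0.0008
t 2.2 pos [0.6598 0.0209 0.1751] rot [ 3.1313  0.0048 -1.5613] F [-0.5 -0.   0.7] w 0.0008 
shift [ 0.001  -0.0004  0.0251] turn -0.011 q [-0.03  0.59  1.22  0.    1.34  1.53]
[0.73951234 0.02066375 0.3345627 ] [-0.28091945  0.00461372 -1.56128291]
[324.09609803 235.17481484]
tip px [322.82304334 243.54422765]
```

View pics/w1.png

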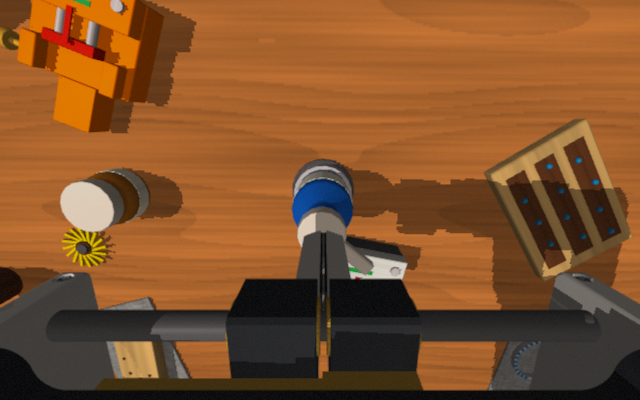

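The closed fingertips (323,243) are centred over the cap (about 323,230). Now I'll press it.

```bash
python3 -m handwheel '[[[0,0,0.012,0],[0,0,0.006,0],[0,0,0.005,0],[0,0,0.002,0],[0,0,0,0]]]'
python3 to.py 0.66 0.02 0.15 -1.55
```

```text
time_s: 2.75
ee_pos: [0.6605, 0.0215, 0.1505]
eef_rot: [3.134, 0.004, -1.56]
force: [-4.3, -1.5, 7.1]
grip_width: 0.0006
t 2.75 pos [0.6605 0.0215 0.1505] rot [ 3.1342  0.0038 -1.5595] F [-4.3 -1.5  7.1] w 0.0006 
shift [0.0015 0.0005 0.0005] turn -0.01 q [-0.02  0.61  1.24  0.    1.29  1.53]
```

```bash
python3 -m handwheel '[[[0,0,0.003,0],[0,0,0.001,0],[0,0,0,0]]]'; python3 -m handwheel '[[[0,0,-0.02,0],[0,0,-0.03,0],[0,0,-0.01,0]]]' 0.08
python3 to.py 0.42 0.263 0.2 -1.55
python3 - <<'E'
from station import imaging
import cv2
im=imaging.camera("wrist"); cv2.imwrite("pics/w2.png",im[...,::-1])
E
```

```text
time_s: 3.05
ee_pos: [0.6607, 0.0215, 0.15]
eef_rot: [3.137, 0.003, -1.559]
force: [-4.8, -1.4, 6.7]
grip_width: 0.0004
time_s: 3.35
ee_pos: [0.6607, 0.0219, 0.2098]
eef_rot: [3.134, 0.004, -1.559]
force: [-0.7, 0.1, 0.3]
grip_width: 0.0207
t 3.35 pos [0.6607 0.0219 0.2098] rot [ 3.1341  0.0039 -1.5586] F [-0.7  0.1  0.3] w 0.0207 
shift [-0.244   0.2376  0.0126] turn -0.009 q [-0.02  0.57  1.18  0.    1.41  1.53]
```

The cap was probably bottomed, but force (about 6.5 N) and depth (about 11 mm) leave little margin. A second, firmer press is cheap insurance.

```bash
python3 -m handwheel '[[[0,0,0.02,0],[0,0,0.015,0],[0,0,0,0],[0,0,0.012,0],[0,0,0.01,0],[0,0,0.01,0]]]' 0
python3 to.py 0.66 0.02 0.15 -1.55
```

```text
time_s: 4.0
ee_pos: [0.662, 0.0225, 0.1472]
eef_rot: [-3.14, 0.004, -1.558]
force: [-47.5, -0.5, 126.4]
grip_width: 0.0005
t 4.0 pos [0.662  0.0225 0.1472] rot [-3.14    0.0037 -1.558 ] F [-47.5  -0.5 126.4] w 0.0005 
shift [ 0.0025  0.002  -0.0028] turn -0.008 q [-0.02  0.61  1.25  0.    1.27  1.53]
```

That was too hard: the measured wrist force was over the 120 N limit. That may fail the run, and I'll say so in the report. I'll back off at once and carry on gently.

```bash
python3 -m handwheel '[[[0,0,-0.02,0],[0,0,-0.03,0],[0,0,-0.01,0]]]' 0.08
python3 to.py 0.42 0.263 0.15 -1.55
python3 - <<'E'
from station import imaging
import cv2
im=imaging.camera("wrist"); cv2.imwrite("pics/w3.png",im[...,::-1])
E
```

```text
time_s: 4.3
ee_pos: [0.662, 0.0224, 0.2109]
eef_rot: [-3.137, 0.004, -1.558]
force: [-1.0, 1.3, 0.2]
grip_width: 0.0211
t 4.3 pos [0.662  0.0224 0.2109] rot [-3.1367  0.0037 -1.5578] F [-1.   1.3  0.2] w 0.0211 
shift [-0.2435  0.2391  0.0606] turn -0.008 q [-0.02  0.56  1.18  0.    1.39  1.53]
```

View pics/w3.png

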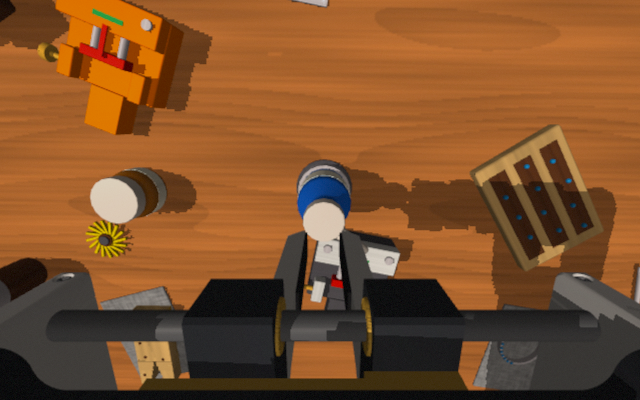

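The cap is back up, centred at (324,221). Next, over to the pin.

```bash
python3 -m handwheel '[[[-0.034,0.034,0,0],[-0.034,0.034,0,0],[-0.034,0.034,0,0],[-0.034,0.034,0,0],[-0.034,0.034,0.01,0],[-0.034,0.034,0.01,0],[-0.02,0.02,0.02,0],[0,0,0.01,0],[0,0,0,0]]]' 0.094
python3 to.py 0.42 0.263 0.15 -1.55
python3 - <<'E'
from station import imaging
import cv2,pickle
m=imaging.camera_model("wrist"); im=imaging.camera("wrist"); cv2.imwrite("pics/w4.png",im[...,::-1]); pickle.dump(m,open("pics/w4.pkl","wb"))
E
```

```text
time_s: 5.25
ee_pos: [0.4238, 0.2468, 0.1444]
eef_rot: [3.13, -0.001, -1.56]
force: [0.6, -0.3, 1.0]
grip_width: 0.0937
t 5.25 pos [0.4238 0.2468 0.1444] rot [ 3.1302e+00 -5.0000e-04 -1.5595e+00] F [ 0.6 -0.3  1. ] w 0.0937 
shift [-0.0162  0.0037 -0.0056] turn -0.01 q [0.45 0.26 1.77 0.   1.12 2.01]
```

View pics/w4.png

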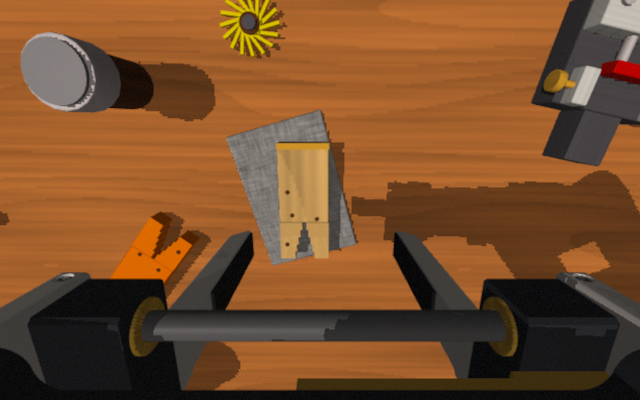

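Wrist view: pin butt corners are at about (277,144) and (329,144), fork end at about (281,259) and (329,258). The mount tongue is also visible at (545,155)–(620,120).

```bash
python3 - <<'E'
from geo import *; import pickle
np.set_printoptions(precision=4,suppress=True)
m=pickle.load(open("pics/w4.pkl","rb"))
im=cv2.imread("pics/w4.png"); h=cv2.cvtColor(im,cv2.COLOR_BGR2HSV)[130:270,265:345]
mk=((h[...,1]>70)&(h[...,2]>120)&(h[...,0]>12)).astype(np.uint8)
cs,_=cv2.findContours(mk,0,2); c=max(cs,key=cv2.contourArea); r=cv2.minAreaRect(c); print(r)
for p in cv2.boxPoints(r)+[265,130]: print(p,plane(m,p,.024))
c=np.array([plane(m,p,.024) for p in ((277,145),(329,145),(329,258),(281,259))]);print(c,c.mean(0))
b=(c[0]+c[1]-c[2]-c[3])/2; print(np.linalg.norm(b),np.linalg.norm(c[0]-c[1]),np.linalg.norm(c[2]-c[3]),np.arctan2(b[1],b[0]))
t=np.array([plane(m,p,.03) for p in ((545,155),(596,165))]);print("tongue end",t,t.mean(0),np.linalg.norm(t[0]-t[1]))
E
```

```text
((39.5, 76.0), (126.0, 79.0), 90.0)
[265. 143.] [0.4809 0.3019 0.024 ]
[344. 143.] [0.4818 0.2272 0.024 ]
[344. 269.] [0.3491 0.223  0.024 ]
[265. 269.] [0.3481 0.3077 0.024 ]
[[0.4792 0.2906 0.024 ]
 [0.4798 0.2414 0.024 ]
 [0.3619 0.2393 0.024 ]
 [0.3601 0.2902 0.024 ]] [0.4202 0.2654 0.024 ]
0.11847201306330415 0.04924141239680961 0.05092748489398849 0.009957777282426337
tongue end [[ 0.4733  0.0391  0.03  ]
 [ 0.4645 -0.0112  0.03  ]] [0.4689 0.014  0.03  ] 0.05110786344842988
```

```bash
python3 -m handwheel '[[[-0.017,0.004,0.01,0],[0,0,0.03,0],[0,0,0.03,0],[0,0,0.02,0],[0,0,0,0]]]'
python3 to.py 0.42 0.2645 0.026 -1.559
```

```text
time_s: 5.8
ee_pos: [0.4248, 0.261, 0.0535]
eef_rot: [3.135, 0.001, -1.567]
force: [0.2, 0.9, 0.1]
grip_width: 0.0942
t 5.8 pos [0.4248 0.261  0.0535] rot [ 3.1345e+00  1.2000e-03 -1.5671e+00] F [0.2 0.9 0.1] w 0.0942 
shift [-0.0035  0.0045  0.0276] turn -0.008 q [0.48 0.41 1.82 0.01 0.92 2.04]
```

```bash
python3 -m handwheel '[[[-0.004,0.004,0.015,-0.008],[0,0,0.01,0],[0,0,0.003,0],[0,0,0,0]]]'
python3 to.py 0.42 0.2645 0.026 -1.559
python3 -m handwheel '[[[0,0,0,0],[0,0,0,0],[0,0,0,0],[0,0,0,0],[0,0,0,0],[0,0,0,0]]]' 0.03 40
python3 to.py 0.42 0.2645 0.026 -1.559
```

```text
time_s: 6.2
ee_pos: [0.4245, 0.264, 0.0278]
eef_rot: [3.138, 0.003, -1.563]
force: [0.3, 0.4, -0.4]
grip_width: 0.0944
t 6.2 pos [0.4245 0.264  0.0278] rot [ 3.1381e+00  2.9000e-03 -1.5630e+00] F [ 0.3  0.4 -0.4] w 0.0944 
shift [-0.0006  0.0045  0.0018] turn -0.004 q [0.48 0.45 1.83 0.01 0.86 2.04]
time_s: 6.8
ee_pos: [0.426, 0.2643, 0.0304]
eef_rot: [-3.142, 0.005, -1.563]
force: [0.1, 1.1, 0.2]
grip_width: 0.0494
t 6.8 pos [0.426  0.2643 0.0304] rot [-3.1416  0.0047 -1.5635] F [0.1 1.1 0.2] w 0.0494 
shift [-0.0002  0.006   0.0044] turn -0.004 q [0.48 0.45 1.82 0.01 0.86 2.04]
```

Gripped at 49.4 mm. Lift and carry to the front of the mount.

```bash
python3 -m handwheel '[[[0,0,-0.02,0],[0,0,-0.03,0],[0.02,0,-0.03,0],[0.04,0,-0.015,0],[0.045,0,0,0],[0.045,0,0,0],[0.045,0,0,0],[0.03,0,0,0],[0.01,0,0,0.09],[0,0,0,0.09]]]'
python3 to.py 0.4414 0.0027 0.09 -1.749
```

```text
time_s: 7.8
ee_pos: [0.4258, 0.02, 0.1272]
eef_rot: [3.139, 0.002, -1.745]
force: [-0.8, -0.1, -1.5]
grip_width: 0.0497
t 7.8 pos [0.4258 0.02   0.1272] rot [ 3.1392e+00  1.7000e-03 -1.7446e+00] F [-0.8 -0.1 -1.5] w 0.0497 
shift [ 0.0144 -0.0184  0.0372] turn 0.004 q [-0.04  0.14  1.96  0.    1.04  1.7 ]
```

```bash
python3 -m handwheel '[[[0.014,-0.018,0.01,0],[0,0,0.015,0],[0,0,0.008,0],[0,0,0,0]]]'
python3 to.py 0.4414 0.0027 0.065 -1.749
python3 - <<'E'
from station import imaging
import cv2,pickle
m=imaging.camera_model("wrist"); im=imaging.camera("wrist"); cv2.imwrite("pics/w5.png",im[...,::-1]); pickle.dump(m,open("pics/w5.pkl","wb"))
cv2.imwrite("pics/w5z.png",cv2.resize(im[20:300,190:470,::-1],None,fx=2,fy=2,interpolation=cv2.INTER_CUBIC))
E
```

```text
time_s: 8.2
ee_pos: [0.4411, 0.0018, 0.0931]
eef_rot: [3.139, 0.002, -1.75]
force: [-0.2, 0.1, -0.6]
grip_width: 0.0497
t 8.2 pos [0.4411 0.0018 0.0931] rot [ 3.1389e+00  1.6000e-03 -1.7496e+00] F [-0.2  0.1 -0.6] w 0.0497 
shift [-0.0009 -0.0002  0.0281] turn -0.001 q [-0.08  0.23  1.95  0.    0.96  1.67]
```

View pics/w5z.png

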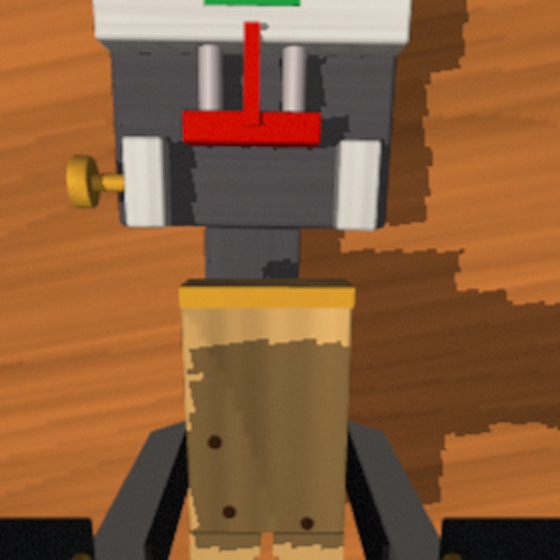

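View 5 (zoom 2x, offset 190,20): the pin is held square in front of the mount. Butt top edge is (180,287)–(355,287), stop top front edge (184,138)–(320,138), and tongue edges x=206 and 298. Cheek inner edges are (167,137–226) and (341,140)–(334,226).

```bash
python3 - <<'E'
from geo import *; import pickle
np.set_printoptions(precision=4,suppress=True)
m=pickle.load(open("pics/w5.pkl","rb")); z=lambda p:((p[0]+.5)/2-.5+190,(p[1]+.5)/2-.5+20)
P=lambda a,h:np.array([plane(m,z(p),h) for p in a])
def show(n,q):
    d=q[0]-q[1]; print(n,q.mean(0),"len",np.linalg.norm(d),"yaw",np.arctan2(-d[0],d[1])); return q.mean(0)
b=show("butt",P([(180,287),(355,287)],.0867))
s=show("stop",P([(184,139),(320,141)],.047))
show("tongue root",P([(206,230),(298,230)],.03)); show("tongue low",P([(207,274),(298,274)],.03))
show("cheek front",P([(167,226),(334,226)],.044)); show("cheek back",P([(167,137),(341,140)],.044))
show("block front",P([(96,40),(408,46)],.048))
u=np.array([np.cos(-.176),np.sin(-.176)]); v=np.array([-u[1],u[0]])
print("gap along",(s-b)[:2]@u,"lateral",(s-b)[:2]@v)
E
```

```text
butt [ 0.4956 -0.0086  0.0867] len 0.0500914248831466 yaw -0.17863044840527095
stop [ 0.5391 -0.0112  0.047 ] len 0.04513839776397979 yaw -0.1927575500529223
tongue root [ 0.5098 -0.0053  0.03  ] len 0.03439827247275787 yaw -0.178774031539923
tongue low [ 0.4937 -0.0025  0.03  ] len 0.03471505436489931 yaw -0.17866386021814748
cheek front [ 0.5118 -0.0055  0.044 ] len 0.0584172701994352 yaw -0.17878383011497387
cheek back [ 0.5397 -0.012   0.044 ] len 0.0585544359412227 yaw -0.1951244964071084
block front [ 0.5673 -0.0166  0.048 ] len 0.09888599867985566 yaw -0.1964771770936217
gap along 0.04330778209864879 lateral 0.005021608171580507
```

```bash
python3 -m handwheel '[[[-0.0053,0,0.01,0.005],[0,0,0.012,0],[0,0,0.008,0],[0,0,0.004,0],[0,0,0,0]]]'
python3 to.py 0.442 0.007 0.057 -1.755
python3 - <<'E'
from station import imaging
import cv2,pickle
m=imaging.camera_model("wrist"); im=imaging.camera("wrist"); cv2.imwrite("pics/w6.png",im[...,::-1]); pickle.dump(m,open("pics/w6.pkl","wb"))
cv2.imwrite("pics/w6z.png",cv2.resize(im[20:300,190:470,::-1],None,fx=2,fy=2,interpolation=cv2.INTER_CUBIC))
E
```

```text
time_s: 8.75
ee_pos: [0.4423, 0.0085, 0.0574]
eef_rot: [3.14, 0.002, -1.753]
force: [0.1, 0.5, -1.4]
grip_width: 0.0497
t 8.75 pos [0.4423 0.0085 0.0574] rot [ 3.1404e+00  1.8000e-03 -1.7532e+00] F [ 0.1  0.5 -1.4] w 0.0497 
shift [0.0015 0.     0.0004] turn 0.002 q [-0.06  0.3   1.97  0.    0.88  1.69]
```

View pics/w6z.png

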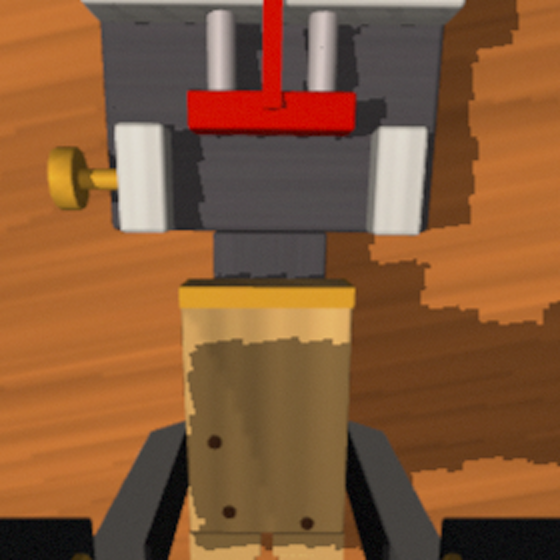

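Butt centre is at x=267.5, the stop's at 272 and the tongue's at 270.5. That's about 1 mm off, and square. Slide in, leaving some gap.

```bash
python3 - <<'E'
from geo import *; import pickle
m=pickle.load(open("pics/w6.pkl","rb")); z=lambda p:((p[0]+.5)/2-.5+190,(p[1]+.5)/2-.5+20)
b=(plane(m,z((180,287)),.051)+plane(m,z((355,287)),.051))/2; s=(plane(m,z((189,128)),.047)+plane(m,z((355,132)),.047))/2
M=R.from_euler("xyz",[3.14,.002,-1.753]).as_matrix(); print(b,s,"tool shift to contact",M.T@(s-b))
E
python3 -m handwheel '[[[0.0005,-0.01,0,0],[0,-0.01,0,0],[0,-0.008,0,0],[0,0,0,0]]]'
python3 to.py 0.442 0.007 0.056 -1.753
```

```text
[ 0.4966826  -0.00209968  0.051     ] [ 0.53816206 -0.01100377  0.047     ] tool shift to contact [ 0.00124874 -0.04241255  0.00392997]
time_s: 9.2
ee_pos: [0.4735, 0.0021, 0.0588]
eef_rot: [-3.14, 0.002, -1.754]
force: [0.5, 0.3, -2.3]
grip_width: 0.0494
t 9.2 pos [0.4735 0.0021 0.0588] rot [-3.1400e+00  2.1000e-03 -1.7535e+00] F [ 0.5  0.3 -2.3] w 0.0494 
shift [0.0009 0.0319 0.0027] turn -0.001 q [-0.07  0.35  1.89  0.    0.9   1.68]
```

```bash
python3 -m handwheel '[[[0.001,0,0.002,0],[0,0,0.001,0],[0,0,0,0]]]'; python3 -m handwheel '[[[0,-0.005,0.0005,0],[0,-0.003,0.0005,0],[0,0,0,0]]]'
python3 to.py 0.442 0.007 0.056 -1.753
```

```text
time_s: 9.5
ee_pos: [0.4735, 0.0008, 0.0564]
eef_rot: [-3.14, 0.002, -1.754]
force: [-0.7, -0.6, -1.6]
grip_width: 0.0495
time_s: 9.8
ee_pos: [0.4806, -0.0004, 0.0564]
eef_rot: [3.141, 0.002, -1.753]
force: [-0.5, 0.7, -1.2]
grip_width: 0.0491
t 9.8 pos [ 4.806e-01 -4.000e-04  5.640e-02] rot [ 3.1413e+00  2.2000e-03 -1.7534e+00] F [-0.5  0.7 -1.2] w 0.0491 
shift [-0.0003  0.0393  0.0004] turn -0.0 q [-0.08  0.37  1.87  0.    0.9   1.67]
```

```bash
python3 -m handwheel '[[[0,0,0.001,0],[0,0,0,0]]]';python3 -m handwheel '[[[0,0,0.0015,0]]]'; python3 -m handwheel '[[[0,0,0.001,0]]]'
```

```text
time_s: 10.0
ee_pos: [0.4806, -0.0004, 0.0565]
eef_rot: [-3.141, 0.002, -1.753]
force: [-0.8, 0.8, -1.6]
grip_width: 0.0494
time_s: 10.1
ee_pos: [0.4808, -0.0005, 0.0562]
eef_rot: [-3.141, 0.002, -1.753]
force: [-17.0, 1.0, 40.3]
grip_width: 0.0498
time_s: 10.2
ee_pos: [0.4807, -0.0004, 0.0563]
eef_rot: [-3.141, 0.002, -1.753]
force: [-9.4, 0.5, 19.8]
grip_width: 0.0496
```

The pin is flat on the surface (stiff contact at z = 0.0563). Relax the downforce, then push in small steps.

```bash
python3 -m handwheel '[[[0,0,-0.0002,0],[0,0,0,0]]]';python3 -m handwheel '[[[0,-0.003,0,0],[0,-0.001,0,0]]]'; python3 -m handwheel '[[[0,-0.002,0,0],[0,0,0,0]]]'; python3 to.py 0.442 0.007 0.056 -1.753
```

```text
time_s: 10.4
ee_pos: [0.4806, -0.0004, 0.0565]
eef_rot: [-3.14, 0.002, -1.753]
force: [-0.2, -0.8, -1.5]
grip_width: 0.0492
time_s: 10.6
ee_pos: [0.4842, -0.0011, 0.0563]
eef_rot: [3.141, 0.002, -1.753]
force: [-7.0, 1.3, 10.6]
grip_width: 0.0496
time_s: 10.8
ee_pos: [0.4857, -0.0014, 0.0563]
eef_rot: [3.139, 0.002, -1.753]
force: [-1.0, 0.8, 2.8]
grip_width: 0.0493
t 10.8 pos [ 0.4857 -0.0014  0.0563] rot [ 3.1386e+00  2.2000e-03 -1.7534e+00] F [-1.   0.8  2.8] w 0.0493 
shift [-0.0003  0.0445  0.0005] turn -0.0 q [-0.08  0.38  1.85  0.    0.91  1.67]
```

```bash
python3 -m handwheel '[[[0,-0.002,0,0],[0,-0.001,0,0],[0,0,0,0]]]'; python3 to.py 0.442 0.007 0.056 -1.753;  python3 - <<'E'
from station import imaging
import cv2,pickle
m=imaging.camera_model("wrist"); im=imaging.camera("wrist"); cv2.imwrite("pics/w7.png",im[...,::-1]); pickle.dump(m,open("pics/w7.pkl","wb"))
cv2.imwrite("pics/w7z.png",cv2.resize(im[20:200,220:420,::-1],None,fx=3,fy=3,interpolation=cv2.INTER_CUBIC))
E
```

```text
time_s: 11.1
ee_pos: [0.4871, -0.0016, 0.0564]
eef_rot: [3.133, 0.002, -1.754]
force: [-1.9, 0.3, 3.2]
grip_width: 0.0493
t 11.1 pos [ 0.4871 -0.0016  0.0564] rot [ 3.1328e+00  2.0000e-03 -1.7536e+00] F [-1.9  0.3  3.2] w 0.0493 
shift [-0.0002  0.0459  0.0008] turn -0.001 q [-0.08  0.38  1.85  0.    0.92  1.67]
```

View pics/w7z.png

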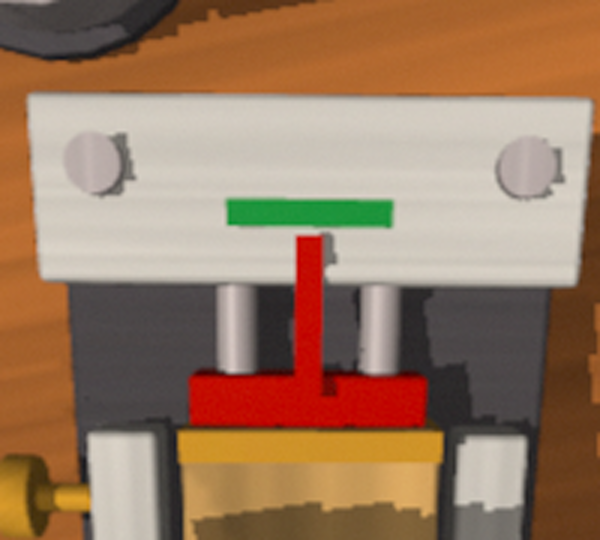

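The pin touches the stop squarely and is centred (311 vs 308). The pointer tip (row 236) is about 1.6 mm short of the green band (rows 200–227), so stop ≈ 3.4 mm. About 4 mm more to go.

```bash
cat > ptr.py <<'E'
from station import imaging, ctrl
from geo import *
m=imaging.camera_model("wrist"); im=imaging.camera("wrist").astype(int); r,g,b=im[20:200,220:420].transpose(2,0,1)
red=(r>120)&(g<60)&(b<60); gr=(g>90)&(r<80)&(b<100)
gy,gx=np.where(gr&(gr.sum(1)>25)[:,None]); cx=gx.mean(); ry,rx=np.where(red); k=abs(rx-cx)<8; k&=ry<ry.max()
t=ry[k].min(); pt=(rx[(ry<=t+3)].mean()+220,t-.5+20)
P=lambda y:plane(m,(pt[0],y),.05)
w=(gy.max()-gy.min()+1); lo,hi=gy.max()+.5+20,gy.min()-.5+20
s=5+4.7*(lo-pt[1])/(lo-hi); o=ctrl.get_obs()
print("t",round(o["time_s"],2),"tip",pt,"band",lo,hi,"stop mm ~",round(s,2),"pos",o["ee_pos"].round(4),"rot",o["eef_rot"].round(3),"F",o["force"].round(1))
cv2.imwrite("pics/last.png",im.astype(np.uint8)[...,::-1])
E
python3 ptr.py; python3 -m handwheel '[[[0,-0.002,0,0],[0,-0.002,0,0]]]'; python3 ptr.py
```

```text
t 11.2 tip (np.float64(322.5), np.float64(98.5)) band 94.5 86.5 stop mm ~ 2.65 pos [ 0.4871 -0.0016  0.0563] rot [ 3.133e+00  2.000e-03 -1.754e+00] F [-5.5  1.2  6.5]
time_s: 11.4
ee_pos: [0.4888, -0.0019, 0.0563]
eef_rot: [3.126, 0.002, -1.754]
force: [-18.0, 0.8, 17.2]
grip_width: 0.0496
t 11.45 tip (np.float64(322.5), np.float64(98.5)) band 97.5 89.5 stop mm ~ 4.41 pos [ 0.4889 -0.0019  0.0563] rot [ 3.126e+00  2.000e-03 -1.754e+00] F [-15.7   2.   16. ]
```

```bash
python3 -m handwheel '[[[0,-0.0025,-0.0003,0],[0,-0.002,-0.0003,0]]]'; python3 ptr.py
```

```text
time_s: 11.65
ee_pos: [0.4903, -0.0022, 0.0563]
eef_rot: [3.117, 0.001, -1.754]
force: [-15.2, 2.9, 12.4]
grip_width: 0.0496
t 11.7 tip (np.float64(322.6363636363636), np.float64(99.5)) band 100.5 92.5 stop mm ~ 5.59 pos [ 0.4904 -0.0022  0.0563] rot [ 3.117e+00  2.000e-03 -1.754e+00] F [-14.9   1.7  11.8]
```

```bash
python3 -m handwheel '[[[0,-0.0025,-0.0003,0]]]'; python3 ptr.py; python3 -m handwheel '[[[0,-0.0015,-0.0002,0]]]'; python3 ptr.py
python3 - <<'E'
import cv2
im=cv2.imread("pics/last.png"); cv2.imwrite("pics/w8z.png",cv2.resize(im[20:200,220:420],None,fx=3,fy=3,interpolation=cv2.INTER_CUBIC))
E
```

```text
time_s: 11.8
ee_pos: [0.4912, -0.0023, 0.0562]
eef_rot: [3.112, 0.001, -1.754]
force: [-15.7, 4.0, 12.4]
grip_width: 0.0498
t 11.85 tip (np.float64(322.8857142857143), np.float64(99.5)) band 102.5 94.5 stop mm ~ 6.76 pos [ 0.4914 -0.0023  0.0562] rot [ 3.112e+00  1.000e-03 -1.754e+00] F [-16.    3.4  12.3]
time_s: 11.95
ee_pos: [0.4915, -0.0023, 0.0562]
eef_rot: [3.108, 0.001, -1.754]
force: [-14.9, 2.2, 13.6]
grip_width: 0.0498
t 12.0 tip (np.float64(322.7647058823529), np.float64(99.5)) band 102.5 94.5 stop mm ~ 6.76 pos [ 0.4915 -0.0023  0.0561] rot [ 3.108e+00  1.000e-03 -1.754e+00] F [-14.1   2.2  12.4]
```

View pics/w8z.png

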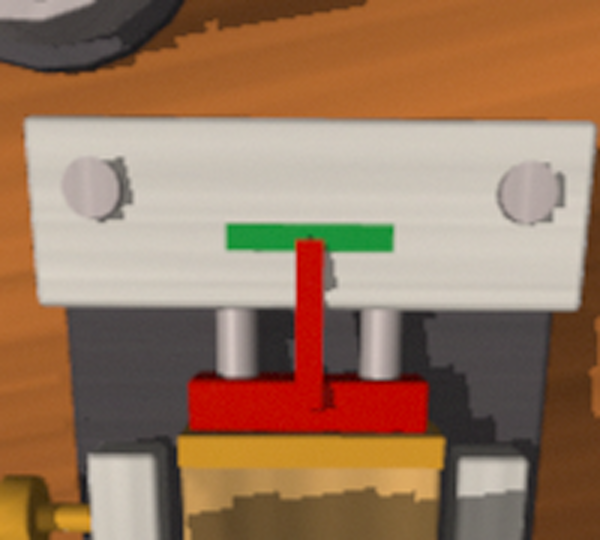

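The pointer tip (row 239) is mid-band (225–252), giving stop ≈ 7.2 mm. I'll hold using camera calls, which keep the last target unchanged.

```bash
python3 ptr.py; python3 - <<'E'
from station import imaging
for i in range(52): imaging.camera("wrist")
E
python3 ptr.py; python3 - <<'E'
from station import imaging
import cv2
cv2.imwrite("pics/end_scene.png",imaging.camera("scene")[...,::-1])
im=cv2.imread("pics/end_scene.png"); a=cv2.imread("pics/last.png")
z=cv2.resize(im[110:290,180:480],(600,360)); b=cv2.resize(a[20:200,220:420],(267,240)); import numpy as np
o=np.zeros((600,600,3),np.uint8); o[:360]=z; o[360:,:267]=b; cv2.imwrite("pics/end.png",o)
E
```

```text
t 12.05 tip (np.float64(322.59375), np.float64(99.5)) band 102.5 94.5 stop mm ~ 6.76 pos [ 0.4916 -0.0023  0.0562] rot [ 3.108e+00  1.000e-03 -1.754e+00] F [-14.6   1.8  11.3]
t 14.7 tip (np.float64(322.59375), np.float64(99.5)) band 102.5 94.5 stop mm ~ 6.76 pos [ 0.4915 -0.0023  0.0561] rot [ 3.108e+00  1.000e-03 -1.754e+00] F [-13.3   2.5  11.5]
```

View pics/end.png

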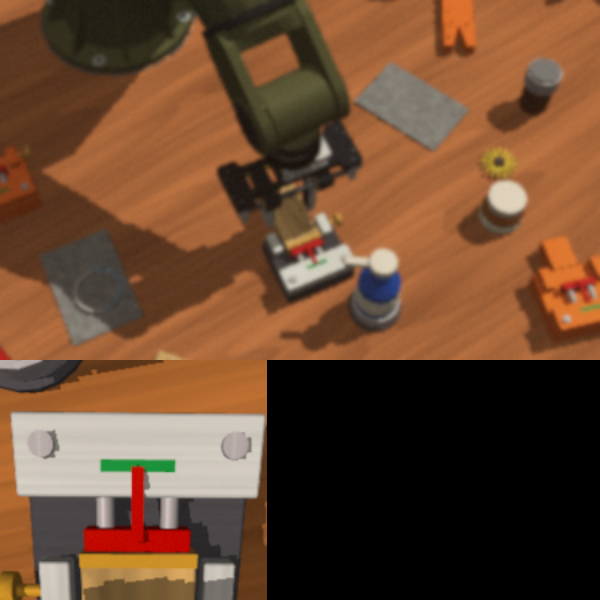

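The hold was steady for 2.6 s with the pointer mid-band. The cap is up and the other items look undisturbed. Handing in.

```bash
python3 -c "
from station import ctrl
print(ctrl.hand_in()); o=ctrl.get_obs(); print(o['time_s'],o['ee_pos'],o['force'])"
```

```text
the job is handed in; nothing more can be done
None
the job is handed in; nothing more can be done
```

The pin is in the mount and the job is handed in, but I exceeded the 120 N wrist-force limit once, so the run may be judged failed.

**What I did:** I pressed the nozzle cap and let it come back up. Then I gripped the pin, laid it between the cheeks with the brass end first, and pushed it against the stop. I held it there and handed in at about 15 s with the grip and push still on.

**Last checks:**
- **Stop:** the pointer was in the middle of the green band. The stop read about 6.8 mm by colour mask and 7.2 mm by eye, both in range.
- **Hold:** the reading did not change for 2.6 s, and the tool stayed still to about 0.1 mm.
- **Pin:** it sits flat and square, about 0.5 mm off centre. The tool had tilted about 0.03 rad during the push, so the pin may have tilted by up to that much, within the 0.1 limit.
- **Bench:** the cap was up. The other items visible in the last cropped view looked untouched. I did not check the tray or the screwdriver-like tool at the end, but never went near them.

**What failed or disagreed:**
- **Wrist force:** the first press reached about 11 mm and 6.5 N, which looked deep enough but with little margin. I pressed again too hard, and the wrist force read 126 N vertically (about 135 N in total) before I backed off.
- **Laying the pin down:** setting it on the mount briefly pressed it with about 40 N (about 44 N in total) through the fingers.
- **Push force:** the wrist read about 14 N along the push, while the stop's position implies about 11 N. The difference is probably friction under the pin.

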